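Pin the clevis and fit the hitch clip

TASK

The rod eye in the yellow clevis bracket has to be secured: push the red-knobbed pin fully home, then take the steel hitch clip out of its black rack and slide its straight leg down through the cross hole in the pin's far end until the sprung leg snaps over and hugs the shank. Press gently, feeling for the hole (the pin's stop collar is set differently on every bracket), do not force the clip, leave the things around undisturbed, and let go of the clip at the end.

Things in the scene. Friction and masses are not known exactly. Their poses are not given: they have to be found in the camera images.
- clevis: Fixed bracket: dark base plate 80 x 86 mm, two yellow lugs (each 36 mm wide, 10 mm thick; outer faces at y -23 and +23 mm; round tops 83 mm high) with a steel rod eye between, its 16 mm rod reaching 72 mm toward +x. Origin under the centre, z up. The pin lies along y, axis 65 mm up, and is pushed home toward +y. Brass stop collar (29 mm dia.) and red knob at the -y end, drilled end at +y.
- clevis_hole (a point): Point fixed to the bracket on the pin's axis, 46 mm toward +y from its centre; axes as the bracket's. With the pin home the cross hole stands here, true in x and z but up to 14 mm off either way along y: the stop collar is set differently each time and shifts the whole pin, knob included. Hole: vertical, right through, 7.2 mm wide, no chamfer, in a shank of 22 mm diameter that ends 17 mm beyond it.
- pin (a joint): How far the steel pin is still withdrawn, in m (0 = home, knob against the collar). Starts at 0.038 to 0.044; slides toward the bracket's +y with about 4 N friction, hard stop at 0. Its red knob is 32 mm in diameter, 14 mm thick; the knob's flat outer face is always 100 mm toward -y from the real hole, so where the knob stops tells where the hole is.
- clip: Hitch clip (hairpin) of 5 mm steel wire, about 80 g. Origin at the tip of its straight leg; z up along that leg to the coil, x from the straight leg to the sprung leg, whose flared tip is at x = 15.5 mm. Starts upright, legs down, in the rack's slot (36 mm deep). Its legs are as long as each other.
- clip_coil (a point): Centre of the clip's double coil, 21 mm in diameter and 10 mm wide along y: grasp it here, across y. Axes as the clip's. The straight leg is 8 mm toward -x from this point; both leg tips are 78 mm below it. It starts 42 mm above the rack's top.
- clip_seat (a point): Point on the straight leg's centre line, 50 mm below the coil centre, 28 mm above the tips, level with the bulge of the sprung leg. In the seated clip it lies on the pin's axis (within 2 mm). Axes as the clip's. Either way round (sprung leg on the bracket's +x or -x side) is right.
- clip_leg (a joint): Opening of the clip's sprung leg in rad: 0 at rest, about 0.1 while it rides over the shank, nearly 0 again when its bulge hugs the shank. A press of about 5 to 12 N carries it over; seated, the bulge stops against the top of the shank. More than 25 N between clip and pin is forcing it.
- clip_rack: Fixed black plastic rack block, 56 x 44 mm, 48 mm high, with the slot the clip stands in; origin at the centre of its underside.
- seal_tin: Bystander: round tin with a blue lid, 62 mm diameter, 32 mm high; origin at the centre of its underside.
- spring: Bystander: upright coil spring, 47 mm diameter, 52 mm high; origin at the centre of its underside.
- tub: Bystander: yellow and white tub with a red lid, 70 mm diameter, 72 mm high; origin at the centre of its underside.
- pen: Bystander: white marker pen with a red cap lying flat, 121 mm long, 14 mm wide; origin under its middle.

How it is judged:
On the way, in this order (a step that is already met when the one before it is completed fails the run):
1. the pin is pushed fully home (value of joint pin below 0.002 m), for 0.1 s.
2. the clip's straight leg is through the cross hole, the pin still home (x of clip_seat in the frame of clevis_hole between -0.004 and 0.004 m and y of clip_seat in the frame of clevis_hole between -0.018 and 0.018 m and angle between clip_seat's own z axis and vertical below 0.15 rad and angle between the y axis of clip_seat and the y axis of clevis_hole, either way round below 0.3 rad and value of joint pin below 0.002 m and z of clip_seat in the frame of clevis_hole below 0.03 m), for 0.05 s.
3. the clip is snapped home round the shank (x of clip_seat in the frame of clevis_hole between -0.004 and 0.004 m and y of clip_seat in the frame of clevis_hole between -0.018 and 0.018 m and angle between clip_seat's own z axis and vertical below 0.15 rad and angle between the y axis of clip_seat and the y axis of clevis_hole, either way round below 0.3 rad and z of clip_seat in the frame of clevis_hole between -0.005 and 0.005 m and value of joint pin below 0.002 m and value of joint clip_leg below 0.05 rad), for 0.1 s.
At the end, for the whole second after the job is handed in: Pin home within 2 mm; clip released, at rest, upright within 0.15 rad and square to the pin within 0.3 rad; seat point within 4 mm of the pin axis sideways, 5 mm in height and 18 mm of the nominal hole along the pin; sprung leg opened less than 0.05 rad (all of step 3 and linear speed of clip below 0.02 m/s); the robot touches nothing.
It fails at once if the clip is forced against the pin or bracket (over 25 N) (contact force between clip and clevis above 25 N).
It fails at once if the seal tin is disturbed (moved more than 15 mm) (distance of seal_tin from where it was at the start of the episode above 0.015 m).
It fails at once if the spring is disturbed (moved more than 15 mm) (distance of spring from where it was at the start of the episode above 0.015 m).
It fails at once if the tub is disturbed (moved more than 15 mm) (distance of tub from where it was at the start of the episode above 0.015 m).
It fails at once if the pen is disturbed (moved more than 15 mm) (distance of pen from where it was at the start of the episode above 0.015 m).
It also fails if it takes over 61 s, if anything falls off the work surface, if the arm or the gripper's body presses on something with over 40 N, if the wrist force passes 120 N, or if a joint passes its speed limit or range.

ROBOT

A 7-joint arm with a two-finger parallel gripper is mounted at the origin on a cart in front of the work surface, level with it; the furniture and walls round the work are solid. World frame = base frame: x ahead of the robot, y to its left, z up, the work surface at z = 0. Lengths are in m, angles in rad, forces in N, time in s.
With the tool pointing down it reaches from about 0.425 to 0.8 m from the base axis. Payload 8.3 kg.
Tool frame: the origin (TCP) lies at the centre of the arm's flange, where the gripper is bolted on; the fingertips stand 173 mm ahead of it and the grasp point (between the pads) lies 155 mm ahead of it (env.tip_reach is the distance from the TCP to the fingertips, in m); z points along the fingers, y is the line along which they close (so a half turn about z gives the same grasp; the last joint's range is limited). The gripper opens to 85 mm and grips with 20 to 120 N. Pads are 22 mm wide; open, the fingers measure 114 mm over their backs; the gripper's body (76 mm by 85 mm) begins 54 mm behind the grasp point. The pads swing forward as they close: fully open they stand 13 mm farther back than shut.
Start: joints at [1.203, 0.383, 0.016, 1.37, -0.006, 1.388, -0.046], TCP at [0.188, -0.596, 0.405] pointing down, gripper open.
Joint ranges: [-2.95, 2.95], [-0.25, 2.06], [-1.52, 1.56], [0.18, 2.33], [-1.44, 4.58], [0.02, 2.06], [-3.01, 3.01]. Speed limits (rad/s): [2.39, 2.39, 3.01, 3.01, 3.14, 3.14, 3.14].

INTERFACE

Orientations are given as [roll, pitch, yaw] about the fixed x, y, z axes, in that order (R = Rz(yaw) Ry(pitch) Rx(roll)).
In Python, from station import env, cams, spot_in, cut_out gives the robot as it stands.
- The arm moves only by the tool apply_moves, never from a script. Its argument "increments" is one flat list of numbers, 7 for each row, row after row: the shift along the world's x, y, z in m, then the turn, a rotation vector about the world's x, y, z in rad, then the closure, from -1 (fully open) to 1 (shut), so that 0 is half open. A call has 1 to 12 rows; each row is the pose to reach, as a shift and turn from the pose commanded when the call began; what a row does not reach only later rows make up. A row lasts 1/12 s, in which the tool goes at most 41.7 mm and 7.16 degrees, less where a joint would pass 70% of its speed; a pose out of reach is approached as far as the arm can. A call with a gripper value outside its range is refused whole. The fingers move at their own pace and stop on an object; "newtons" is the grip in N (left out, the last holds). Time passes only in rows, so rows that repeat a pose let the fingers close. It gives the time, the measured TCP pose, the force, the opening and the grip force at its end, in the units of the state.
- env.read_state(): the state, without advancing time (a new reading comes with each control period).
- cams.grab_frame(name): name is "scene" or "top"; returns a dict with "frame" (384x512x3 uint8, red, green, blue), "K" (3x3 intrinsics, pixels), "dist_coeffs" ([k1, k2, p1, p2, k3] as OpenCV has them; the pictures are not rectified), "cam_to_world" (4x4, takes a point from camera to world coordinates). Camera axes: x right, y down, z forward; pixel columns grow to the right and rows downward; lengths in m; the calibration is good to about 2 mm. A picture is of the moment at which its call begins. There is no depth.
- env.sign_off(): hands the job in; it is judged then, once.
Trained networks look in a picture, given as the dict that the camera call returned (one of the last four; its "shot" number tells which), for a name from the list of things; names that differ only in an ending like _2 or _b are one class to them, and where a whole thing is asked for, a point or a joint stands for the part that bears it (a point fixed in the world has none). Each returns a list of dicts, best first, with "confidence" (0 to 1); they miss things now and then, are a little off and sometimes report something else, mostly with a low value. They report only what shows in the picture. A call takes as long as a camera call.
- spot_in(label, picture): "xy" ([column, row] in pixels, amid what is visible of it).
- cut_out(label, picture): "region" (384x512 bool, what is visible of it) and "xy" ([column, row] in pixels, amid what is visible of it).
The state is a dict: "t": time; "q": joint angles; "joint_vel": joint speeds; "effort": joint torques, N m; "tool_pos": TCP position; "eef_rot": TCP orientation; "contact_force": force on the tool from outside, world axes, zero at the start; "moment": the same for the moment, N m; "grip_width": finger opening in m; "gripper_force": force on a finger pad.
Only numpy, scipy, OpenCV 4.12 (cv2) and the standard library are available. Lean on these libraries where they do the work, as an engineer would, in place of code of your own. Each camera call takes 0.05 s, during which the arm holds its last target. There are 200 camera calls.

## Working session

There is one attempt and no reset: what is moved stays moved. The work goes in short steps, Python scripts to look and compute and a tool call to move; the robot and the scene stay as the last step left them, time stands still between calls to the robot, and variables do not carry over. Pictures are saved under pics/ and viewed, at most 10 in all, crops included, and the job is handed in when it is done.

Besides the shell and the picture viewer there is one more tool, called after "Request:" as a command line: name --argument value ..., lists and objects as JSON in quotes. apply_moves: Moves the arm, as the interface text tells. Its arguments: {"type":"object","properties":{"increments":{"type":"array","items":{"type":"number"}},"newtons":{"type":"number"}},"required":["increments"]}

```bash
mkdir -p pics; cat > h.py <<'E'
import numpy as np, cv2
from station import env, cams, spot_in, cut_out
def ray(p, xy):
    n=cv2.undistortPoints(np.array([[xy]],float),p["K"],np.array(p["dist_coeffs"],float))[0,0]
    T=np.array(p["cam_to_world"]); return T[:3,3], T[:3,:3]@np.array([n[0],n[1],1])
def atz(p, xy, z):
    o,d=ray(p,xy); return o+d*(z-o[2])/d[2]
def proj(p, X):
    T=np.linalg.inv(np.array(p["cam_to_world"])); X=np.atleast_2d(X).astype(float)
    return cv2.projectPoints(X,cv2.Rodrigues(T[:3,:3])[0],T[:3,3],p["K"],np.array(p["dist_coeffs"],float))[0][:,0]
def tri(ps, xys):
    A=np.zeros((3,3));b=np.zeros(3)
    for p,xy in zip(ps,xys):
        o,d=ray(p,xy); d=d/np.linalg.norm(d); M=np.eye(3)-np.outer(d,d); A+=M;b+=M@o
    return np.linalg.solve(A,b)
def save(p,name,box=None,s=1):
    im=p["frame"][:,:,::-1]
    if box: im=im[box[1]:box[3],box[0]:box[2]]
    cv2.imwrite("pics/"+name,cv2.resize(im,None,fx=s,fy=s,interpolation=cv2.INTER_CUBIC))
E
python3 - <<'E'
from h import *
np.set_printoptions(precision=3,suppress=True)
a=cams.grab_frame("scene");b=cams.grab_frame("top")
im=np.vstack if 0 else None
for p,n in((a,"scene"),(b,"top")):
    save(p,n+".png",None,1.5); print(n,np.array(p["cam_to_world"])[:3],p["K"][0][0])
    for l in "clevis pin clip clip_coil clip_rack seal_tin spring tub pen".split():
        print(l,[(np.round(r["xy"]),round(r["confidence"],2)) for r in spot_in(l,p)[:2]])
print(env.read_state())
E
```

```text
scene [[-0.416 -0.542  0.73  -0.285]
 [-0.909  0.242 -0.339  0.406]
 [ 0.007 -0.805 -0.594  0.748]] 432.2954920499542
clevis [(array([295., 203.]), 0.88)]
pin [(array([317., 185.]), 0.61)]
clip []
clip_coil [(array([198., 206.]), 0.57)]
clip_rack [(array([197., 226.]), 0.63)]
seal_tin [(array([221., 203.]), 0.58), (array([334., 172.]), 0.41)]
spring [(array([334., 171.]), 0.8)]
tub [(array([129., 214.]), 0.64)]
pen [(array([362., 187.]), 0.62)]
top [[ 0.173 -0.964  0.203  0.335]
 [-0.985 -0.169  0.037  0.009]
 [-0.001 -0.206 -0.978  1.007]] 398.9125592315542
clevis [(array([296., 220.]), 0.71)]
pin [(array([326., 215.]), 0.78)]
clip [(array([191., 183.]), 0.4)]
clip_coil []
clip_rack [(array([199., 191.]), 0.79)]
seal_tin [(array([237., 165.]), 0.75)]
spring [(array([374., 194.]), 0.61), (array([240., 166.]), 0.56)]
tub [(array([149., 157.]), 0.72)]
pen [(array([382., 233.]), 0.53), (array([370., 197.]), 0.35)]
{'t': 1.0, 'q': array([ 1.203,  0.383,  0.016,  1.37 , -0.006,  1.388, -0.046]), 'joint_vel': array([ 0.   , -0.001,  0.001,  0.   , -0.001,  0.001, -0.001]), 'effort': array([  0.001, -62.736,   0.844, -37.209,   0.017,   0.003,  -0.   ]), 'tool_pos': array([ 0.188, -0.596,  0.405]), 'eef_rot': array([-3.142, -0.   ,  0.305]), 'contact_force': array([ 0.716, -0.339, -0.288]), 'moment': array([-0.034, -0.011,  0.007]), 'gripper_force': 0.0, 'grip_width': 0.08543600340690406}
```

View pics/scene.png

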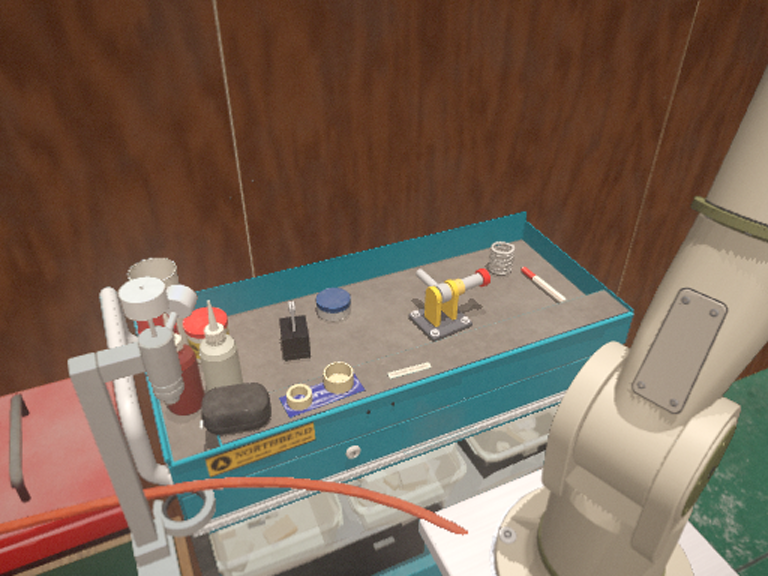

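View pics/top.png

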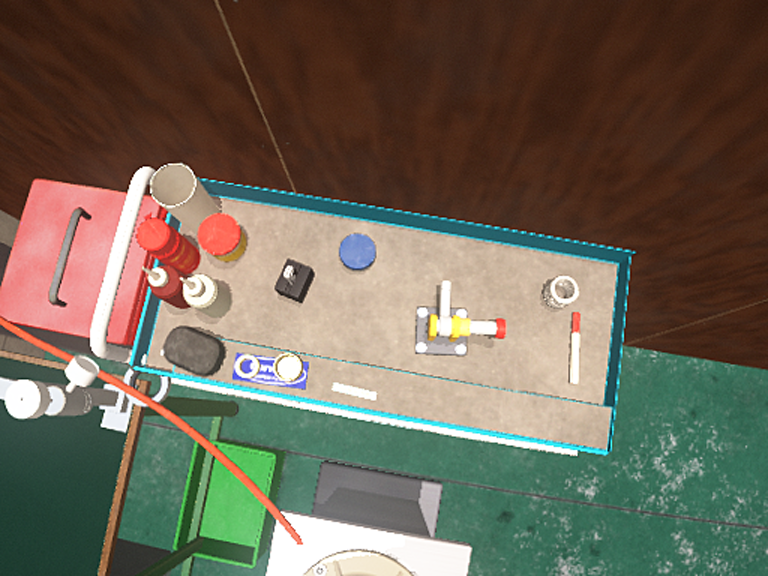

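The scene view shows the clevis at about (440,305), with its red knob at (484,277). The rack is at (295,337) with the clip standing in it, and the spring is close behind the knob. In the top view the clevis plate is at (441,330), the knob at (500,328), the rack at (294,280) and the spring at (561,292). Next I'll zoom in and measure.

```bash
python3 - <<'E'
from h import *
np.set_printoptions(precision=4,suppress=True)
a=cams.grab_frame("scene");b=cams.grab_frame("top")
def crop(p,c,s=6,w=66,h=50):
    im=p["frame"][c[1]-h:c[1]+h,c[0]-w:c[0]+w,::-1]; return cv2.resize(im,None,fx=s,fy=s,interpolation=cv2.INTER_CUBIC)
A=np.vstack([np.hstack([crop(b,(300,215),6),]),]);cv2.imwrite("pics/c1.png",A)
B=np.vstack([np.hstack([crop(b,(197,187),10,20,28),crop(a,(197,220),10,20,28)]),]);cv2.imwrite("pics/c2.png",B)
cv2.imwrite("pics/c3.png",crop(a,(300,200),6))
for l in "clevis pin clip clip_rack spring pen seal_tin".split():
    for n,p in(("scene",a),("top",b)):
        for r in cut_out(l,p)[:1]:
            m=r["region"].astype(np.uint8); c=max(cv2.findContours(m,0,2)[0],key=cv2.contourArea)
            print(l,n,round(r["confidence"],2),m.sum(),r["xy"],cv2.minAreaRect(c))
# red knob
for n,p in(("scene",a),("top",b)):
    f=p["frame"].astype(int); m=((f[...,0]>120)&(f[...,1]<70)&(f[...,2]<70)).astype(np.uint8)
    k,_,st,ce=cv2.connectedComponentsWithStats(m)
    print(n,[(st[i],ce[i]) for i in range(1,k) if st[i][4]>15])
    y=((f[...,0]>150)&(f[...,1]>110)&(f[...,2]<70)).astype(np.uint8)
    k,_,st,ce=cv2.connectedComponentsWithStats(y)
    print(n,"yel",[(st[i],ce[i]) for i in range(1,k) if st[i][4]>15])
E
```

```text
clevis scene 0.59 1361 [294.4, 203.9] ((299.5, 203.0), (48.0, 55.0), 90.0)
clevis top 0.72 1502 [295.4, 219.7] ((306.5, 211.5), (49.0, 59.0), 90.0)
pin scene 0.69 173 [320.3, 186.9] ((317.20001220703125, 186.39999389648438), (10.733125686645508, 17.8885440826416), 63.43495178222656)
pin top 0.75 230 [325.6, 216.6] ((325.0, 218.5), (22.0, 13.0), 0.0)
clip top 0.44 61 [192.0, 182.9] ((192.25, 182.25), (10.394155502319336, 6.6679487228393555), 78.69007110595703)
clip_rack scene 0.79 460 [197.2, 227.0] ((196.03079223632812, 224.74618530273438), (28.279918670654297, 17.240825653076172), 82.87498474121094)
clip_rack top 0.61 417 [198.8, 187.9] ((196.67886352539062, 186.61680603027344), (20.963035583496094, 24.46694564819336), 25.016895294189453)
spring scene 0.86 309 [332.4, 172.4] ((334.0, 171.5), (16.0, 21.0), 0.0)
spring top 0.69 300 [371.6, 190.6] ((373.1600646972656, 193.3800048828125), (18.400001525878906, 22.600000381469727), 53.13010025024414)
pen scene 0.63 170 [360.7, 186.0] ((361.8536682128906, 189.68295288085938), (36.54466247558594, 4.997560501098633), 38.65980529785156)
pen t
[... 390 characters left out ...]
 382], dtype=int32), array([ 34.7592, 350.2696])), (array([   0,  341,   85,   41, 1042], dtype=int32), array([ 40.5595, 360.8378]))]
scene yel [(array([283, 192,  22,  26, 326], dtype=int32), array([292.6411, 204.6043])), (array([138, 282,  72,  35, 522], dtype=int32), array([176.2414, 298.6954]))]
top [(array([ 96, 137,  37,  48, 615], dtype=int32), array([115.6439, 166.8114])), (array([ 81, 181,  18,  49, 260], dtype=int32), array([ 90.5385, 207.4115])), (array([100, 187,  22,  12,  63], dtype=int32), array([112.5397, 193.9841]))]
top yel [(array([144, 159,  20,  15,  82], dtype=int32), array([156.5854, 167.9756])), (array([285, 210,   5,  17,  25], dtype=int32), array([286.52, 220.2 ]))]
```

View pics/c1.png

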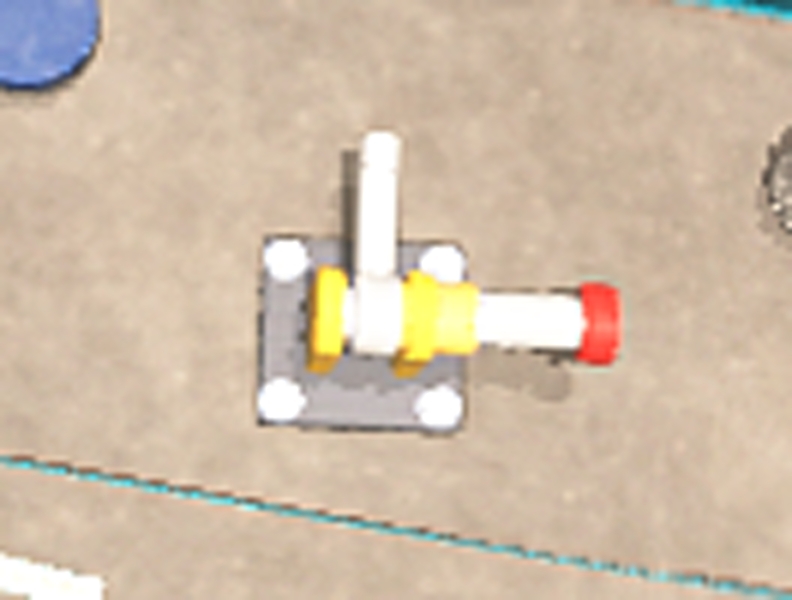

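View pics/c2.png

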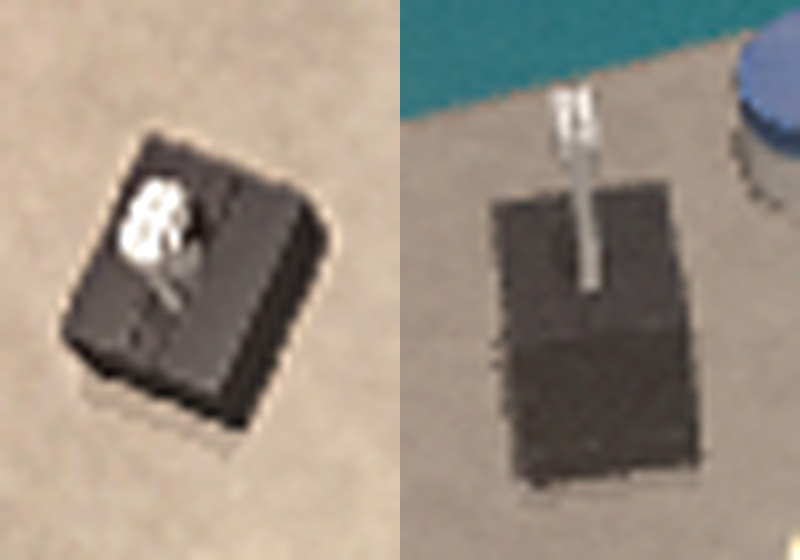

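View pics/c3.png

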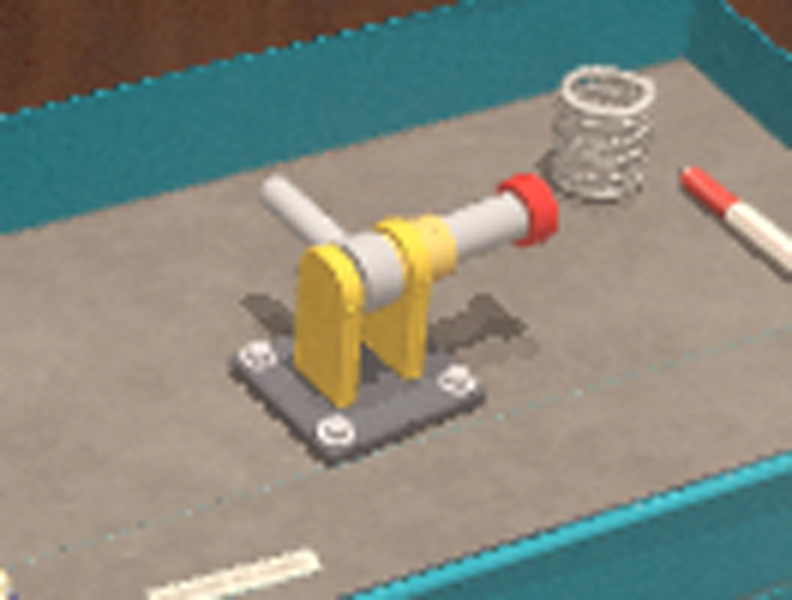

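c1 shows the plate corners at (264,236), (464,243), (463,430) and (259,424), and the knob face at x≈620. In c2 the rack's top corners are at (148,135), (312,190), (215,395) and (65,335), with the coil over the slot line. c3 shows the knob face centre at about (541,210) and the plate corners at (235,365), (333,452) and (485,390). I'll fit poses to these points.

```bash
cat > fit.py <<'E'
from h import *
from scipy.optimize import least_squares
np.set_printoptions(precision=4,suppress=True)
a=cams.grab_frame("scene");b=cams.grab_frame("top")
t=lambda x,y:(234+x/6,165+y/6); s=lambda x,y:(234+x/6,150+y/6)
def W(X,p): c,s_=np.cos(p[2]),np.sin(p[2]); return np.array([p[0]+c*X[0]-s_*X[1],p[1]+s_*X[0]+c*X[1],X[2]])
def res(p):
    T,bx,by,bz,kf=p[3:8]
    L=[(b,(.04,.043,T),t(264,236)),(b,(.04,-.043,T),t(464,243)),(b,(-.04,-.043,T),t(463,430)),(b,(-.04,.043,T),t(259,424)),
    (b,(bx,by,bz),t(287,259)),(b,(bx,-by,bz),t(443,264)),(b,(-bx,by,bz),t(281,402)),(b,(-bx,-by,bz),t(440,408)),
    (b,(0,kf,.065),t(618,323)),(b,(0,kf+.05,.065),t(530,319.5)),
    (a,(.04,.043,T),s(235,362)),(a,(-.04,.043,T),s(333,452)),(a,(-.04,-.043,T),s(485,388)),
    (a,(bx,by,bz),s(258,355)),(a,(-bx,by,bz),s(337,430)),(a,(-bx,-by,bz),s(458,378)),(a,(0,kf,.065),s(541,210)),(a,(0.072,0,.065),s(275,188))]
    return np.array([proj(c,W(X,p))[0]-u for c,X,u in L]).ravel()
r=least_squares(res,[.53,-.08,0,.008,.03,.033,.01,-.09],loss="soft_l1"); print("clevis",r.x); print(res(r.x).reshape(-1,2))
rt=lambda x,y:(177+x/10,159+y/10); rs=lambda x,y:(177+(x-400)/10,192+y/10)
# rack: long side along local x
C=[(.028,.022),(.028,-.022),(-.028,-.022),(-.028,.022)]
ut=[(148,135),(312,193),(217,397),(65,335)]; us=[(493,205),(667,183),(690,335),(512,340)]
def rr(p):
    L=[(b,(*c,.048),rt(*u)) for c,u in zip(C,ut)]+[(a,(*c,.048),rs(*u)) for c,u in zip(C,us)]
    return np.array([proj(c,W(X,p))[0]-u for c,X,u in L]).ravel()
q=least_squares(rr,[.6,.17,-.4],loss="soft_l1"); print("rack",q.x); print(rr(q.x).reshape(-1,2))
print("coil tri",tri([a,b],[rs(575,115),rt(158,220)]), "coil top at .095",atz(b,rt(158,220),.095),"scene at .09",atz(a,rs(575,115),.09))
for n,z,xa,xb in(("spring",.026,(334,171.5),(373,193)),("tin",.016,(221.5,202.5),(238.6,167.7)),):
    print(n,tri([a,b],[xa,xb]),atz(b,xb,z))
E
python3 fit.py
```

```text
clevis [ 0.4873 -0.0561  0.1332  0.0073  0.0303  0.0332  0.0104 -0.0986]
[[-0.0704  0.0443]
 [ 0.3066  0.1975]
 [-0.0058  0.3984]
 [-0.2306  0.0908]
 [-0.083  -0.0829]
 [ 0.0441  0.104 ]
 [ 0.2082 -0.083 ]
 [ 0.1379 -0.07  ]
 [ 0.6697  0.014 ]
 [-5.4671 -0.1866]
 [-1.0922 -1.0454]
 [-0.2166  0.7111]
 [ 0.7899  0.076 ]
 [ 0.1452 -0.0443]
 [ 0.0905  0.0357]
 [ 0.2033  0.0983]
 [ 0.3029 -1.7232]
 [-0.5601 -0.1259]]
rack [ 0.5247  0.2014 -0.2145]
[[-0.0153 -0.2179]
 [-0.326   0.448 ]
 [ 0.0165  0.5724]
 [-0.9893  0.1359]
 [ 0.0282 -0.7561]
 [ 0.0197 -0.8126]
 [ 0.3105 -1.788 ]
 [ 0.0092  0.1699]]
coil tri [0.5264 0.2011 0.0914] coil top at .095 [0.5255 0.2    0.095 ] scene at .09 [0.5285 0.201  0.09  ]
spring [ 0.5875 -0.2429  0.0247] [ 0.5881 -0.241   0.026 ]
tin [0.5979 0.1079 0.0127] [0.5968 0.1072 0.016 ]
```

Both fits hold up: the coil triangulates to z=0.091 against 0.090 expected, and the plate residuals are below 1 px. Next I move behind the knob with the gripper closed.

Request:
apply_moves --increments '[0.317,0.411,0,0,0,-0.172,1,0.317,0.411,0,0,0,-0.172,1,0.317,0.411,0,0,0,-0.172,1,0.317,0.411,0,0,0,-0.172,1,0.317,0.411,0,0,0,-0.172,1,0.317,0.411,0,0,0,-0.172,1,0.317,0.411,0,0,0,-0.172,1,0.317,0.411,0,0,0,-0.172,1,0.317,0.411,0,0,0,-0.172,1,0.317,0.411,0,0,0,-0.172,1,0.317,0.411,0,0,0,-0.172,1,0.317,0.411,0,0,0,-0.172,1]'

```text
t: 2.9
tool_pos: [0.4937, -0.1985, 0.4051]
eef_rot: [3.141, -0.001, 0.132]
contact_force: [0.1, -1.3, -0.4]
grip_width: -0.0002
gripper_force: 0.0
```

Request:
apply_moves --increments '[0,0,-0.16,0,0,0,1,0,0,-0.16,0,0,0,1,0,0,-0.16,0,0,0,1,0,0,-0.16,0,0,0,1,0,0,-0.16,0,0,0,1,0,0,-0.16,0,0,0,1]'

```text
t: 3.4
tool_pos: [0.4924, -0.2001, 0.2438]
eef_rot: [-3.139, 0.003, 0.133]
contact_force: [-0.0, -0.3, 0.7]
grip_width: -0.0002
gripper_force: 0.0
```

Request:
apply_moves --increments '[0.014,0,-0.022,0,0,0,1,0.014,0,-0.022,0,0,0,1,0.0107,0.025,-0.022,0,0,0,1,0.0102,0.029,-0.022,0,0,0,1,0.0096,0.033,-0.022,0,0,0,1,0.0091,0.037,-0.022,0,0,0,1,0.0086,0.041,-0.022,0,0,0,1,0.008,0.045,-0.022,0,0,0,1,0.0075,0.049,-0.022,0,0,0,1,0.007,0.053,-0.022,0,0,0,1,0.0064,0.057,-0.022,0,0,0,1]'

```text
t: 4.32
tool_pos: [0.4996, -0.1436, 0.2232]
eef_rot: [3.141, -0.001, 0.132]
contact_force: [2.0, -3.9, 2.8]
grip_width: -0.0001
gripper_force: 2.3
```

Request:
apply_moves --increments '[-0.0004,0.003,0,0,0,0,1,-0.0008,0.006,0,0,0,0,1,-0.0011,0.008,0,0,0,0,1,-0.0013,0.01,0,0,0,0,1,-0.0015,0.011,0,0,0,0,1]'

```text
t: 4.73
tool_pos: [0.4979, -0.132, 0.2226]
eef_rot: [-3.141, -0.0, 0.133]
contact_force: [2.8, -4.1, 2.2]
grip_width: -0.0001
gripper_force: 2.1
```

Request:
apply_moves --increments '[-0.0001,0.001,0,0,0,0,1,-0.0003,0.002,0,0,0,0,1]'

```text
t: 4.9
tool_pos: [0.4976, -0.1303, 0.2226]
eef_rot: [-3.141, -0.0, 0.133]
contact_force: [3.0, -3.8, 1.2]
grip_width: -0.0
gripper_force: 2.1
```

Request:
apply_moves --increments '[-0.0001,0.001,0,0,0,0,1,-0.0003,0.002,0,0,0,0,1,-0.0004,0.003,0,0,0,0,1]'

```text
t: 5.15
tool_pos: [0.4972, -0.1273, 0.2226]
eef_rot: [-3.141, -0.0, 0.133]
contact_force: [4.1, -3.3, 1.9]
grip_width: 0.0003
gripper_force: 2.1
```

Request:
apply_moves --increments '[-0.0001,0.001,0,0,0,0,1,-0.0003,0.002,0,0,0,0,1]'

```text
t: 5.32
tool_pos: [0.4969, -0.1253, 0.2226]
eef_rot: [-3.142, -0.0, 0.133]
contact_force: [2.7, -3.8, 1.4]
grip_width: -0.0001
gripper_force: 2.1
```

Request:
apply_moves --increments '[-0.0001,0.001,0,0,0,0,1,-0.0003,0.002,0,0,0,0,1]'

```text
t: 5.48
tool_pos: [0.4966, -0.1233, 0.2226]
eef_rot: [-3.142, -0.0, 0.133]
contact_force: [4.6, -4.0, 1.1]
grip_width: -0.0
gripper_force: 2.1
```

Request:
apply_moves --increments '[-0.0001,0.001,0,0,0,0,1,-0.0003,0.002,0,0,0,0,1]'

```text
t: 5.65
tool_pos: [0.4963, -0.1213, 0.2226]
eef_rot: [-3.141, -0.0, 0.133]
contact_force: [3.7, -4.3, 0.8]
grip_width: 0.0002
gripper_force: 2.1
```

Request:
apply_moves --increments '[-0.0001,0.001,0,0,0,0,1,-0.0003,0.002,0,0,0,0,1]'

```text
t: 5.82
tool_pos: [0.4961, -0.1203, 0.2227]
eef_rot: [3.14, -0.001, 0.132]
contact_force: [5.5, -9.8, -0.1]
grip_width: 0.0002
gripper_force: 5.3
```

Request:
apply_moves --increments '[-0.0001,0.001,0,0,0,0,1,-0.0001,0.001,0,0,0,0,1]'

```text
t: 5.98
tool_pos: [0.496, -0.1201, 0.2227]
eef_rot: [3.139, -0.001, 0.131]
contact_force: [5.3, -9.9, -0.5]
grip_width: -0.0001
gripper_force: 5.3
```

Request:
apply_moves --increments '[0.004,-0.03,0,0,0,0,1,0.004,-0.03,0,0,0,0,1,0.004,-0.03,0.15,0,0,0,1,0.004,-0.03,0.15,0,0,0,-0.2,0.004,-0.03,0.15,0,0,0,-0.2,0.004,-0.03,0.15,0,0,0,-0.2,0.004,-0.03,0.15,0,0,0,-0.2,0.004,-0.03,0.15,0,0,0,-0.2]'

```text
t: 6.65
tool_pos: [0.4997, -0.1477, 0.3735]
eef_rot: [-3.142, -0.001, 0.133]
contact_force: [-1.4, 0.5, -0.3]
grip_width: 0.0511
gripper_force: 0.0
```

```bash
python3 - <<'E'
from h import *
a=cams.grab_frame("scene");b=cams.grab_frame("top")
def crop(p,c,s=7,w=45,h=40):
    im=p["frame"][c[1]-h:c[1]+h,c[0]-w:c[0]+w,::-1]; return cv2.resize(im,None,fx=s,fy=s,interpolation=cv2.INTER_CUBIC)
cv2.imwrite("pics/d1.png",np.hstack([crop(b,(300,215),7,28,40),crop(a,(300,200),7,28,40)]))
print(env.read_state()["tool_pos"])
E
```

```text
[ 0.49913724 -0.14787399  0.3710007 ]
```

View pics/d1.png

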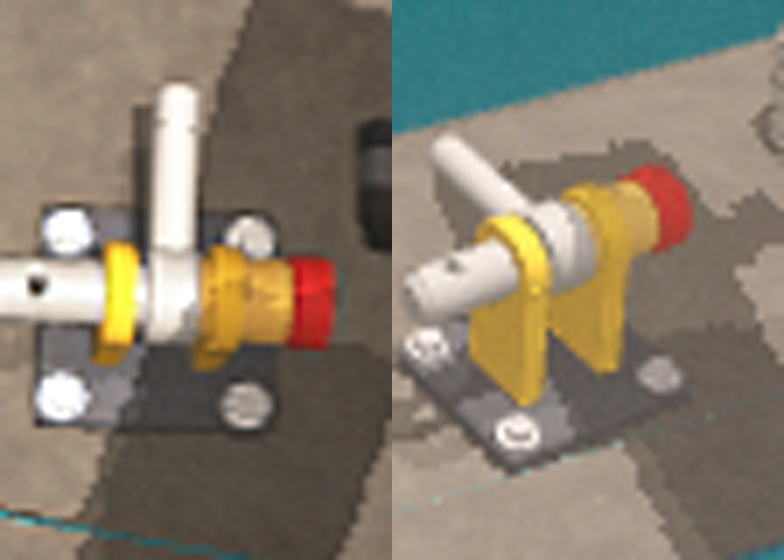

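d1 shows the pin home, with the red knob against the brass collar. The cross hole is at about (37,285) in the top crop and (455,264) in the scene crop. I'll compute its position.

```bash
python3 - <<'E'
from h import *
np.set_printoptions(precision=4,suppress=True)
a=cams.grab_frame("scene");b=cams.grab_frame("top")
cl=np.array([.4873,-.0561]);R=np.array([[np.cos(.1332),-np.sin(.1332)],[np.sin(.1332),np.cos(.1332)]])
out=[]
for p,(x0,y0) in((b,(277,215)),(a,(281,197))):
    g=cv2.cvtColor(p["frame"],cv2.COLOR_RGB2GRAY)[y0-3:y0+5,x0-4:x0+5].astype(float); print(g.astype(int))
    w=np.clip(np.median(g)*.85-g,0,None)[1:6,1:7] ; yy,xx=np.mgrid[0:5,0:6]
    c=((w*xx).sum()/w.sum()+x0-3,(w*yy).sum()/w.sum()+y0-2); out.append(c)
    P=atz(p,c,.075); print(c,P,(P[:2]-cl)@R)
P=tri([b,a],out);print("tri",P,(P[:2]-cl)@R)
K=atz(b,(319.4,218),.065);print("knob",K,(K[:2]-cl)@R, "end",(atz(b,(271.5,216),.065)[:2]-cl)@R)
E
```

```text
[[191 188 192 203 204 176 174 166 161]
 [229 228 237 254 254 234 225 220 217]
 [238 239 233 170 172 193 241 237 234]
 [255 255 255  70  67 133 243 255 251]
 [255 255 255  99  33 179 255 255 255]
 [241 245 250 207 192 247 252 247 247]
 [230 231 234 229 226 231 234 234 234]
 [210 212 220 218 207 212 216 219 220]]
(np.float64(276.7417347335667), np.float64(215.35807078957603)) [ 0.4822 -0.0086  0.075 ] [0.0013 0.0478]
[[153 155 154 154 111 113 113 145 177]
 [155 158 161 156 122 157 175 229 234]
 [154 159 168 193 225 231 236 236 236]
 [182 209 199 144 191 236 236 237 235]
 [233 234 202 143 166 201 230 230 226]
 [237 237 237 231 213 225 224 217 215]
 [235 231 228 225 225 225 212 208 200]
 [218 224 220 214 212 197 196 187 175]]
(np.float64(280.0592972181552), np.float64(195.95168374816984)) [ 0.4876 -0.0126  0.075 ] [0.0061 0.0431]
tri [ 0.4811 -0.0087  0.0808] [0.0002 0.0478]
knob [ 0.495  -0.1103  0.065 ] [ 0.0004 -0.0547] end [0.0008 0.0598]
```

```bash
python3 - <<'E'
from h import *
np.set_printoptions(precision=4,suppress=True,linewidth=200)
a=cams.grab_frame("scene");b=cams.grab_frame("top")
cl=np.array([.4873,-.0561]);R=np.array([[np.cos(.1332),-np.sin(.1332)],[np.sin(.1332),np.cos(.1332)]])
L=lambda P:(P[:2]-cl)@R
def pr(p,x,y,z): return proj(p,[*(cl+R@np.array([x,y])),z])[0]
f=b["frame"].astype(int)
print("top row red-ch along shank", f[212:219,262:275].mean(0)[:,1].astype(int)); print("gray col", f[205:226,272:276].mean((1,2)).astype(int), "knob", [tuple(v) for v in f[214:222,314:324].mean(0).astype(int)])
for y in(.043,.045,.047,.049,.051): print(y,"top hole",pr(b,0,y,.076),"scene",pr(a,0,y,.076),"end",pr(b,0,y+.017,.065),"face",pr(b,0,y-.1,.065))
print("shank edges",pr(b,.011,.055,.065),pr(b,-.011,.055,.065))
print("scene hole",L(atz(a,(280.25,197.55),.076)),tri([b,a],[(276.75,215.35),(280.25,197.55)]))
g=cv2.cvtColor(a["frame"],cv2.COLOR_RGB2GRAY).astype(int); print(g[190:210,270:290])
E
```

```text
top row red-ch along shank [146 147 145 141 141 144 130 114 156 203 233 233 233]
gray col [142 139 142 142 145 145 118 188 227 235 254 255 245 229 211 134 126 135 130 122 121] knob [(np.int64(171), np.int64(27), np.int64(31)), (np.int64(202), np.int64(43), np.int64(39)), (np.int64(200), np.int64(45), np.int64(38)), (np.int64(198), np.int64(43), np.int64(36)), (np.int64(199), np.int64(40), np.int64(34)), (np.int64(158), np.int64(63), np.int64(54)), (np.int64(85), np.int64(88), np.int64(76)), (np.int64(97), np.int64(89), np.int64(76)), (np.int64(98), np.int64(86), np.int64(75)), (np.int64(97), np.int64(85), np.int64(74))]
0.043 top hole [278.7575 215.9019] scene [281.4714 196.8754] end [271.4048 216.31  ] face [320.3532 218.2067]
0.045 top hole [277.9096 215.8686] scene [280.8241 197.1277] end [270.5664 216.2768] face [319.5195 218.175 ]
0.047 top hole [277.0617 215.8352] scene [280.1757 197.3804] end [269.728  216.2436] face [318.6857 218.1434]
0.049 top hole [276.2138 215.8018] scene [279.5263 197.6334] end [268.8896 216.2104] face [317.8517 218.1117]
0.051 top hole [275.3659 215.768
[... 1145 characters left out ...]
13 197 195 187 176 164 151 139 136]
 [161 158 161 138 132 171 203 201 212 206 199 195 185 175 158 145 137 135 131 143]
 [161 159 159 146 132 131 185 185 192 184 176 167 150 137 136 134 124 139 142 142]
 [161 163 161 159 135 133 151 164 161 153 147 137 134 138 143 143 142 143 142 142]
 [158 156 157 157 144 133 137 143 143 136 116 104  93 133 142 143 144 140 140 143]
 [156 156 158 160 156 157 140 146 143 126 137 139 129 135 145 142 142 142 140 140]
 [156 160 160 160 163 199 235 237 222 140 137 136 140 151 143 144 143 143 142 141]
 [154 160 157 156 214 195 237 237 237 172 137 136 137 155 141 142 140 139 143 145]
 [155 156 143 144 227 163 187 197 153 223 141 137 104 151 144 142 140 141 143 143]]
```

The pin is home. The hole measures about 47 mm along the pin axis in both cameras (world 0.4815, -0.0094), which agrees with the knob face. Next, the clip.

Request:
apply_moves --increments '[0.027,0.3485,0,0,0,-0.3475,-0.2,0.027,0.3485,0,0,0,-0.3475,-0.2,0.027,0.3485,0,0,0,-0.3475,-0.2,0.027,0.3485,0,0,0,-0.3475,-0.2,0.027,0.3485,0,0,0,-0.3475,-0.2,0.027,0.3485,0,0,0,-0.3475,-0.2,0.027,0.3485,0,0,0,-0.3475,-0.2,0.027,0.3485,0,0,0,-0.3475,-0.2,0.027,0.3485,0,0,0,-0.3475,-0.2,0.027,0.3485,0,0,0,-0.3475,-0.2,0.027,0.3485,0,0,0,-0.3475,-0.2]'

```text
t: 7.87
tool_pos: [0.5261, 0.2027, 0.3716]
eef_rot: [-3.141, 0.002, -0.21]
contact_force: [0.3, -0.9, 0.2]
grip_width: 0.0513
gripper_force: 0.0
```

Request:
apply_moves --increments '[0,-0.002,-0.06,0,0,-0.004,-0.2,0,-0.002,-0.09,0,0,-0.004,-0.2,0,-0.002,-0.115,0,0,-0.004,-0.2,0,-0.002,-0.1265,0,0,-0.004,-0.2,0,-0.002,-0.1265,0,0,-0.004,-0.2,0,-0.002,-0.1265,0,0,-0.004,-0.2]'

```text
t: 8.37
tool_pos: [0.5273, 0.1975, 0.2468]
eef_rot: [3.141, 0.0, -0.22]
contact_force: [0.6, -1.0, 0.8]
grip_width: 0.0511
gripper_force: 0.0
```

Request:
apply_moves --increments '[-0.001,0.003,-0.001,0,0,0.004,-0.2,-0.001,0.003,-0.001,0,0,0.004,0.4,-0.001,0.003,-0.001,0,0,0.004,1,-0.001,0.003,-0.001,0,0,0.004,1,-0.001,0.003,-0.001,0,0,0.004,1,-0.001,0.003,-0.001,0,0,0.004,1,-0.001,0.003,-0.001,0,0,0.004,1]' --newtons 60

```text
t: 8.95
tool_pos: [0.5262, 0.2017, 0.2462]
eef_rot: [-3.14, -0.002, -0.214]
contact_force: [0.3, 1.6, 6.0]
grip_width: 0.0086
gripper_force: 60.2
```

Request:
apply_moves --increments '[0,0,0.01,0,0,0,1,0,0,0.02,0,0,0,1,0,0,0.035,0,0,0,1,0,0,0.05,0,0,0,1,0,0,0.07,0,0,0,1,0,0,0.1,0,0,0,1,0,0,0.13,0,0,0,1,0,0,0.16,0,0,0,1,0,0,0.16,0,0,0,1]'

```text
t: 9.7
tool_pos: [0.5264, 0.2016, 0.4126]
eef_rot: [-3.137, -0.008, -0.215]
contact_force: [-0.3, 1.1, 0.5]
grip_width: 0.0089
gripper_force: 59.3
```

Request:
apply_moves --increments '[-0.05,-0.05,0,0,0,1.35,1,-0.05,-0.05,0,0,0,1.35,1,-0.05,-0.05,0,0,0,1.35,1,-0.05,-0.05,0,0,0,1.35,1,-0.05,-0.05,0,0,0,1.35,1,-0.05,-0.05,0,0,0,1.35,1,-0.05,-0.05,0,0,0,1.35,1,-0.05,-0.05,0,0,0,1.35,1,-0.05,-0.05,0,0,0,1.35,1,-0.05,-0.05,0,0,0,1.35,1,-0.05,-0.05,0,0,0,1.35,1,-0.05,-0.05,0,0,0,1.35,1]'

```text
t: 10.7
tool_pos: [0.4756, 0.1508, 0.4056]
eef_rot: [3.141, 0.001, 1.14]
contact_force: [-0.1, 0.0, -0.6]
grip_width: 0.0089
gripper_force: 59.2
```

```bash
python3 - <<'E'
from h import *
a=cams.grab_frame("scene");s=env.read_state();print(s["tool_pos"],s["eef_rot"],s["contact_force"],s["grip_width"])
X=np.array(s["tool_pos"])-[0,0,.155+.03]; c=proj(a,X)[0].astype(int); print(c)
im=a["frame"][c[1]-35:c[1]+35,c[0]-35:c[0]+35,::-1]; cv2.imwrite("pics/e1.png",cv2.resize(im,None,fx=8,fy=8,interpolation=cv2.INTER_CUBIC))
E
```

```text
[0.47561094 0.15084657 0.4055497 ] [3.14151722e+00 5.88484209e-04 1.13323514e+00] [-0.35188887 -0.18807878 -0.27679927] 0.008790727796809191
[218 165]
```

View pics/e1.png

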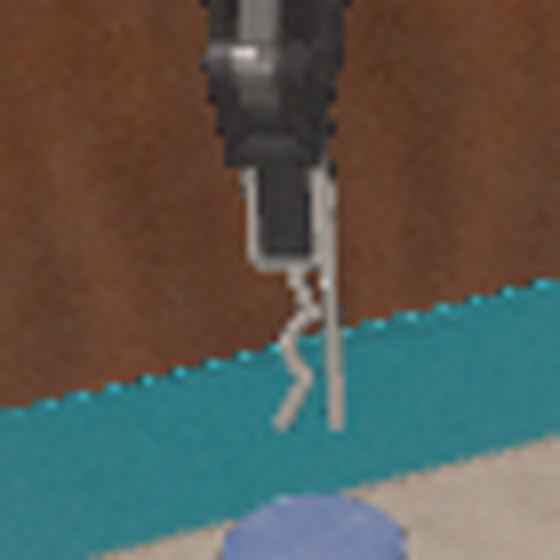

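e1 shows the clip held broadside. The straight leg is on the right, with its tip at about (336,428), and the sprung wavy leg is on the left at (280,428). So the straight leg lies at -tool x, and after turning to yaw 0.133 it will be on the bracket's -x side. Next I measure its offset and tilt in the hand.

```bash
cat > leg.py <<'E'
from h import *
from scipy.optimize import least_squares
from scipy.spatial.transform import Rotation as Ro
np.set_printoptions(precision=4,suppress=True,linewidth=200)
def legpix(p,s,h0=-.028,h1=-.072,n=23,w=4):
    """subpixel points on the straight leg: brightness ridge near its predicted place (h = height from coil)"""
    R=Ro.from_euler("xyz",s["eef_rot"]).as_matrix(); P=np.array(s["tool_pos"])
    g=(255-np.array(p["frame"]).max(2).astype(int)+0)*0+cv2.cvtColor(p["frame"],cv2.COLOR_RGB2HSV)[...,1].astype(float)
    out=[]
    for h in np.linspace(h0,h1,n):
        u=proj(p,P+R@np.array([-.008,0,.155-h]))[0]; r=int(round(u[1])); c0=int(round(u[0])); x=np.arange(c0-w,c0+w+1)
        v=g[r,x]; wt=np.clip(np.median(v)*.75-v,0,None)
        if wt.sum()>0:
            k=x[np.argmax(wt)]; m=abs(x-k)<=2; out.append((r,(wt*x*m).sum()/(wt*m).sum(),u[0]+0*u[1],u[1]))
    return np.array(out)
E
python3 - <<'E'
from leg import *
a=cams.grab_frame("scene");s=env.read_state();o=legpix(a,s)
print(np.c_[o[:,0],o[:,1],o[:,2],o[:,1]-o[:,2]])
R=Ro.from_euler("xyz",s["eef_rot"]).as_matrix(); P=np.array(s["tool_pos"])
for h in(-.076,-.078,-.080):print(h,proj(a,P+R@np.array([-.008,0,.155-h]))[0])
c=proj(a,P+R@np.array([-.008,0,.233]))[0].astype(int); print(c); print(cv2.cvtColor(a["frame"],cv2.COLOR_RGB2HSV)[c[1]-6:c[1]+7,c[0]-5:c[0]+6,1])
E
```

```text
[[164.     219.5107 222.4951  -2.9844]
 [166.     221.3299 222.5724  -1.2425]
 [167.     223.5192 222.611    0.9082]
 [167.     223.5192 222.6494   0.8697]
 [171.     219.5625 222.8401  -3.2776]
 [172.     224.2918 222.878    1.4138]
 [173.     219.     222.9158  -3.9158]
 [173.     219.     222.9534  -3.9534]
 [174.     224.5137 222.991    1.5227]
 [175.     219.5    223.0285  -3.5285]
 [177.     220.4943 223.1403  -2.6461]
 [179.     224.5034 223.2514   1.2521]
 [180.     219.5032 223.2882  -3.7849]
 [181.     219.     223.3249  -4.3249]]
-0.076 [223.3981 182.0332]
-0.078 [223.4346 182.7475]
-0.08 [223.471 183.46 ]
[223 182]
[[173  25  26  26 162  82  26  29 172 169 165]
 [176  99  25  26 126  92  26  25 160 165 165]
 [167  24  24  31 171 136  26  25 160 172 156]
 [128  25  26 135 163 130  25  24 154 155 165]
 [ 22  27  26 169 168 138  28  27 163 159 161]
 [ 29  25 138 167 169 143  25  27 167 158 155]
 [ 23  33 162 167 171 164  25  27 160 165 161]
 [ 27 161 162 169 165 158  27  25 160 160 165]
 [165 164 173 165 160 160 160 166 167 162 157]
 [164 170 156 161 162 159 165 160 162 157 162]
 [164 165 177 162 154 164 160 161 165 171 158]
 [162 162 164 158 162 162 160 166 167 155 156]
 [165 159 157 159 159 160 164 167 169 156 156]]
```

Request:
apply_moves --increments '[0.015,-0.159,0,0,0,-1.0,1,0.015,-0.159,0,0,0,-1.0,1,0.015,-0.159,0,0,0,-1.0,1,0.015,-0.159,0,0,0,-1.0,1,0.015,-0.159,0,0,0,-1.0,1,0.015,-0.159,0,0,0,-1.0,1,0.015,-0.159,0,0,0,-1.0,1,0.015,-0.159,0,0,0,-1.0,1,0.015,-0.159,0,0,0,-1.0,1,0.015,-0.159,-0.03,0,0,-1.0,1,0.015,-0.159,-0.06,0,0,-1.0,1,0.015,-0.159,-0.075,0,0,-1.0,1]'

```text
t: 11.8
tool_pos: [0.4898, -0.0079, 0.3274]
eef_rot: [-3.141, 0.003, 0.138]
contact_force: [-0.0, -0.9, -0.8]
grip_width: 0.009
gripper_force: 59.3
```

Request:
apply_moves --increments '[0,0,-0.008,0,0,0,1,0,0,-0.008,0,0,0,1,0,0,-0.008,0,0,0,1]'

```text
t: 12.05
tool_pos: [0.4911, -0.0078, 0.3228]
eef_rot: [-3.142, -0.0, 0.136]
contact_force: [-0.2, 0.2, -0.4]
grip_width: 0.0087
gripper_force: 59.3
```

```bash
python3 - <<'E'
from leg import *
a=cams.grab_frame("scene");s=env.read_state();print(s["tool_pos"],s["eef_rot"],s["contact_force"])
R=Ro.from_euler("xyz",s["eef_rot"]).as_matrix(); P=np.array(s["tool_pos"])
for h in(-.03,-.05,-.079):print(h,proj(a,P+R@np.array([-.008,0,.155-h]))[0])
c=proj(a,P+R@np.array([-.008,0,.233]))[0].astype(int); print(c)
cv2.imwrite("pics/f1.png",cv2.resize(a["frame"][c[1]-35:c[1]+20,c[0]-25:c[0]+45,::-1],None,fx=8,fy=8,interpolation=cv2.INTER_CUBIC))
print(c-[25,35]);print(cv2.cvtColor(a["frame"],cv2.COLOR_RGB2GRAY)[c[1]-14:c[1]+14,c[0]-8:c[0]+10])
print(cv2.cvtColor(a["frame"],cv2.COLOR_RGB2HSV)[c[1]-14:c[1]+14,c[0]-8:c[0]+10,1])
E
```

```text
[ 0.4913 -0.0077  0.3234] [ 3.1414 -0.0018  0.1362] [ 0.4917 -0.0042 -1.0235]
-0.03 [280.3631 176.7709]
-0.05 [280.0567 183.3531]
-0.079 [279.6246 192.6425]
[279 192]
[254 157]
[[104 104 104 123 123 133 141 139 152 139 147 144 155 156 157 158 161 165]
 [124 131 143 155 154 154 152 141 151 138 147 139 153 155 157 159 161 159]
 [159 155 154 150 152 154 140 131 133 141 146 139 158 155 154 158 158 156]
 [160 160 154 152 152 152 146 136 154 166 149 174 198 159 153 155 157 154]
 [155 155 152 152 154 155 146 145 166 161 147 217 238 200 155 156 155 154]
 [156 154 153 155 154 153 140 151 157 156 150 212 240 239 215 153 153 150]
 [159 158 161 161 162 159 134 160 145 150 149 200 234 239 184 172 154 151]
 [160 162 164 164 163 161 135 160 160 140 144 178 222 184 184 183 171 139]
 [157 159 161 159 160 160 161 151 170 157 145 175 169 177 183 183 185 185]
 [158 155 155 157 160 161 142 132 139 146 146 141 154 168 175 184 184 187]
 [159 155 158 158 155 157 138 136 148 145 148 137 135 151 168 177 183 185]
 [160 156 155 155 159 139 136 134 157 148 148 156 136 135 152 167 176 182]
 [158 156 156 156 159 1
[... 2578 characters left out ...]
 27  28  29  27  29  26]
 [ 48  44  42  46  48  46  40  30  28  27  32  28  26  29  27  29  27  27]
 [ 53  47  49  41  39  26  29  29  29  27  30  32  26  28  27  27  29  29]
 [ 48  46  44  29  26  28  29  29  24  28  28  27  27  26  28  27  31  25]
 [ 49  44  45  30  25  25  29  27  26  29  25  27  27  29  30  26  29  28]
 [ 51  50  33  28  29  29  24  27  27  26  32  28  24  26  29  30  31  30]
 [ 47  52  36  28  27  26  27  26  28  28  30  31  29  29  34  29  32 120]
 [ 47  54  41  28  28  31  28  25  27  26  26  28  31  34 116 126 172 172]
 [ 50  50  51  29  27  30  27  26  29  29  31  32 119 169 168 175 173 170]
 [ 48  50  48  37  29  33  28  26  30  38  33  44 151 168 172 172 170 169]]
```

View pics/f1.png

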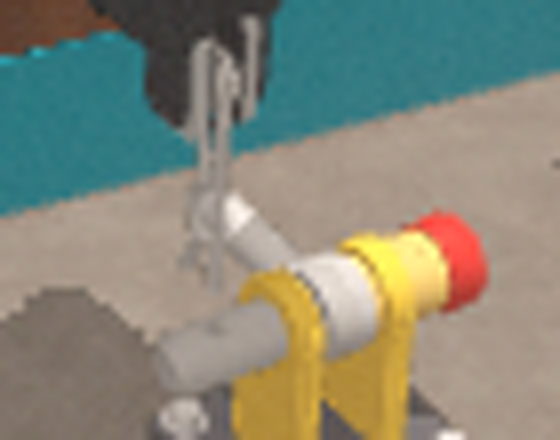

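f1 shows the straight leg's tip at (217,288), right above the hole at (213,325). Projecting the tip straight down lands within about 0.3 px of the hole. I'll descend gently and feel for it.

Request:
apply_moves --increments '[0,0,-0.003,0,0,0,1,0,0,-0.006,0,0,0,1,0,0,-0.009,0,0,0,1,0,0,-0.01,0,0,0,1,0,0,-0.011,0,0,0,1,0,0,-0.011,0,0,0,1]'

```text
t: 12.6
tool_pos: [0.4908, -0.0078, 0.311]
eef_rot: [-3.141, 0.0, 0.135]
contact_force: [-0.9, 0.2, -0.1]
grip_width: 0.0088
gripper_force: 59.3
```

Request:
apply_moves --increments '[0,0,-0.0007,0,0,0,1,0,0,-0.0014,0,0,0,1]'

```text
t: 12.77
tool_pos: [0.4909, -0.0078, 0.3098]
eef_rot: [-3.142, -0.0, 0.135]
contact_force: [-0.4, 0.2, -1.0]
grip_width: 0.0087
gripper_force: 59.3
```

Request:
apply_moves --increments '[0,0,-0.0005,0,0,0,1,0,0,-0.001,0,0,0,1]'

```text
t: 12.93
tool_pos: [0.4908, -0.0078, 0.3088]
eef_rot: [-3.142, -0.0, 0.135]
contact_force: [0.1, 0.5, -1.1]
grip_width: 0.0088
gripper_force: 59.3
```

Request:
apply_moves --increments '[0,0,-0.0005,0,0,0,1,0,0,-0.001,0,0,0,1]'

```text
t: 13.1
tool_pos: [0.4908, -0.0078, 0.3077]
eef_rot: [-3.141, -0.0, 0.135]
contact_force: [-0.5, -0.3, -0.4]
grip_width: 0.009
gripper_force: 59.3
```

Request:
apply_moves --increments '[0,0,-0.0005,0,0,0,1,0,0,-0.001,0,0,0,1]'

```text
t: 13.27
tool_pos: [0.4908, -0.0078, 0.3067]
eef_rot: [-3.142, -0.0, 0.135]
contact_force: [-0.2, 0.8, -1.3]
grip_width: 0.0092
gripper_force: 59.3
```

Request:
apply_moves --increments '[0,0,-0.0005,0,0,0,1,0,0,-0.001,0,0,0,1,0,0,-0.0015,0,0,0,1]'

```text
t: 13.52
tool_pos: [0.4908, -0.0078, 0.3052]
eef_rot: [-3.142, -0.0, 0.135]
contact_force: [-0.2, 0.5, -0.0]
grip_width: 0.0092
gripper_force: 59.3
```

Request:
apply_moves --increments '[0,0,-0.0005,0,0,0,1,0,0,-0.001,0,0,0,1,0,0,-0.0015,0,0,0,1]'

```text
t: 13.77
tool_pos: [0.4908, -0.0078, 0.3037]
eef_rot: [-3.142, -0.0, 0.135]
contact_force: [-0.7, 0.2, -0.9]
grip_width: 0.0085
gripper_force: 59.3
```

Request:
apply_moves --increments '[0,0,-0.0015,0,0,0,1,0,0,-0.003,0,0,0,1,0,0,-0.0045,0,0,0,1,0,0,-0.006,0,0,0,1]'

```text
t: 14.1
tool_pos: [0.4908, -0.0078, 0.2976]
eef_rot: [-3.142, 0.0, 0.135]
contact_force: [-0.1, 0.6, -1.3]
grip_width: 0.0084
gripper_force: 59.3
```

```bash
python3 - <<'E'
from h import *
a=cams.grab_frame("scene")
cv2.imwrite("pics/g1.png",cv2.resize(a["frame"][160:225,245:320,::-1],None,fx=8,fy=8,interpolation=cv2.INTER_CUBIC))
E
```

```text
(no output)
```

View pics/g1.png

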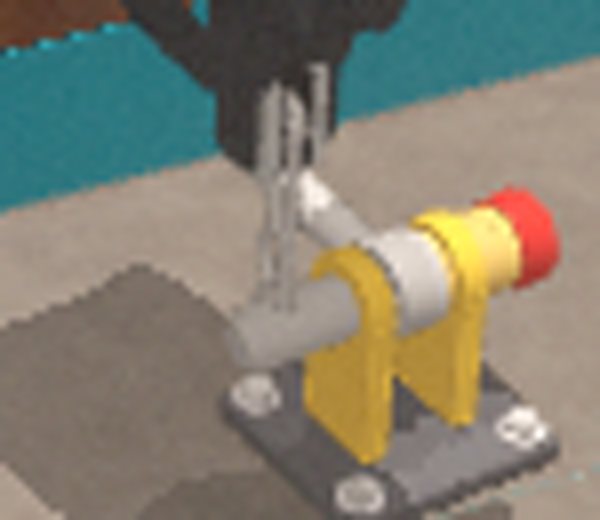

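g1 shows the straight leg entering the hole at (285,310), the sprung leg behind the shank and the pin still home. No force so far, so I continue down.

Request:
apply_moves --increments '[0,0,-0.0015,0,0,0,1,0,0,-0.003,0,0,0,1,0,0,-0.0045,0,0,0,1,0,0,-0.006,0,0,0,1]'

```text
t: 14.48
tool_pos: [0.4914, -0.0077, 0.2923]
eef_rot: [3.141, -0.002, 0.135]
contact_force: [1.4, -0.3, 3.7]
grip_width: 0.0088
gripper_force: 59.7
```

Request:
apply_moves --increments '[0,0,-0.001,0,0,0,1,0,0,-0.002,0,0,0,1,0,0,-0.003,0,0,0,1,0,0,-0.004,0,0,0,1]'

```text
t: 14.82
tool_pos: [0.4914, -0.0077, 0.2885]
eef_rot: [3.141, -0.002, 0.135]
contact_force: [3.1, -0.1, 5.0]
grip_width: 0.0088
gripper_force: 60.1
```

Request:
apply_moves --increments '[0,0,-0.001,0,0,0,1,0,0,-0.002,0,0,0,1,0,0,-0.003,0,0,0,1]'

```text
t: 15.07
tool_pos: [0.4913, -0.0076, 0.2852]
eef_rot: [-3.142, -0.002, 0.136]
contact_force: [3.4, 0.1, 5.4]
grip_width: 0.0088
gripper_force: 60.2
```

Request:
apply_moves --increments '[0,0,-0.001,0,0,0,1,0,0,-0.002,0,0,0,1,0,0,-0.003,0,0,0,1,0,0,-0.004,0,0,0,1]'

```text
t: 15.4
tool_pos: [0.491, -0.0079, 0.2807]
eef_rot: [3.142, -0.001, 0.135]
contact_force: [5.0, 0.1, 2.2]
grip_width: 0.0088
gripper_force: 59.7
```

Request:
apply_moves --increments '[0,0,-0.001,0,0,0,1,0,0,-0.002,0,0,0,1,0,0,-0.003,0,0,0,1]'

```text
t: 15.65
tool_pos: [0.4909, -0.0078, 0.2775]
eef_rot: [-3.141, -0.0, 0.135]
contact_force: [4.7, 0.9, 0.2]
grip_width: 0.009
gripper_force: 59.5
```

Request:
apply_moves --increments '[0,0,-0.001,0,0,0,1,0,0,-0.002,0,0,0,1]'

```text
t: 15.82
tool_pos: [0.4907, -0.0079, 0.2754]
eef_rot: [-3.141, 0.0, 0.135]
contact_force: [4.6, -0.1, -0.7]
grip_width: 0.0089
gripper_force: 59.5
```

Request:
apply_moves --increments '[0,0,-0.001,0,0,0,1,0,0,-0.002,0,0,0,1]'

```text
t: 15.98
tool_pos: [0.4907, -0.0078, 0.2734]
eef_rot: [-3.141, 0.001, 0.135]
contact_force: [4.7, 0.8, -1.4]
grip_width: 0.0089
gripper_force: 59.4
```

Request:
apply_moves --increments '[0,0,-0.0005,0,0,0,1,0,0,-0.001,0,0,0,1]'

```text
t: 16.15
tool_pos: [0.4906, -0.0078, 0.2724]
eef_rot: [-3.141, 0.001, 0.135]
contact_force: [3.6, 0.9, -0.3]
grip_width: 0.0089
gripper_force: 59.4
```

Request:
apply_moves --increments '[0,0,-0.0005,0,0,0,1,0,0,-0.001,0,0,0,1]'

```text
t: 16.32
tool_pos: [0.4908, -0.0078, 0.2718]
eef_rot: [-3.142, -0.0, 0.135]
contact_force: [3.6, 0.5, 2.5]
grip_width: 0.0089
gripper_force: 59.6
```

Request:
apply_moves --increments '[0,0,-0.0005,0,0,0,1,0,0,-0.0005,0,0,0,1]'

```text
t: 16.48
tool_pos: [0.491, -0.0078, 0.2717]
eef_rot: [3.141, -0.001, 0.135]
contact_force: [2.9, 0.9, 2.9]
grip_width: 0.0091
gripper_force: 59.8
```

Request:
apply_moves --increments '[0,0,-0.0005,0,0,0,1,0,0,-0.0005,0,0,0,1]'

```text
t: 16.65
tool_pos: [0.4912, -0.0077, 0.2714]
eef_rot: [3.141, -0.002, 0.135]
contact_force: [3.7, 0.3, 5.9]
grip_width: 0.0088
gripper_force: 60.2
```

Request:
apply_moves --increments '[0,0,0,0,0,0,0.5,0,0,0,0,0,0,0.1,0,0,0,0,0,0,0.1,0,0,0,0,0,0,0.1,0,0,0,0,0,0,0.1]'

```text
t: 17.07
tool_pos: [0.4905, -0.0079, 0.2704]
eef_rot: [-3.141, 0.001, 0.135]
contact_force: [0.6, 0.8, 0.6]
grip_width: 0.0384
gripper_force: 0.0
```

Request:
apply_moves --increments '[0,0,0.01,0,0,0,0.1,0,0,0.03,0,0,0,0.1,0,0,0.06,0,0,0,0.1,0,0,0.1,0,0,0,0.1,0.02,0.08,0.12,0,0,0,0.1,0.02,0.12,0.12,0,0,0,0.1,0.02,0.15,0.12,0,0,0,0.1,0.02,0.15,0.12,0,0,0,0.1]'

```text
t: 17.73
tool_pos: [0.5102, 0.1462, 0.3927]
eef_rot: [-3.14, -0.002, 0.138]
contact_force: [-0.1, 0.2, -1.2]
grip_width: 0.0385
gripper_force: 0.0
```

```bash
python3 - <<'E'
from h import *
np.set_printoptions(precision=3,suppress=True)
a=cams.grab_frame("scene");b=cams.grab_frame("top")
f=lambda p,x,y:cv2.resize(p["frame"][y-32:y+32,x-25:x+25,::-1],None,fx=8,fy=8,interpolation=cv2.INTER_CUBIC)
cv2.imwrite("pics/z1.png",np.hstack([f(a,290,192),f(b,290,215)]))
cl=np.array([.4873,-.0561]);c,s=np.cos(.1332),np.sin(.1332)
def pr(p,x,y,z): return proj(p,[cl[0]+c*x-s*y,cl[1]+s*x+c*y,z])[0]
print("scene crop origin 265,160; top 265,183; expected coil top:",pr(a,.008,.047,.125),pr(b,.008,.047,.125), "tip",pr(a,0,.047,.037), "knob face",pr(b,0,-.053,.065))
s_=env.read_state();print(s_["t"],s_["tool_pos"],s_["contact_force"])
E
```

```text
scene crop origin 265,160; top 265,183; expected coil top: [279.08  180.115] [278.158 209.033] tip [279.62  209.271] knob face [318.686 218.143]
17.8333 [0.51  0.149 0.392] [ 0.255  1.197 -0.2  ]
```

View pics/z1.png

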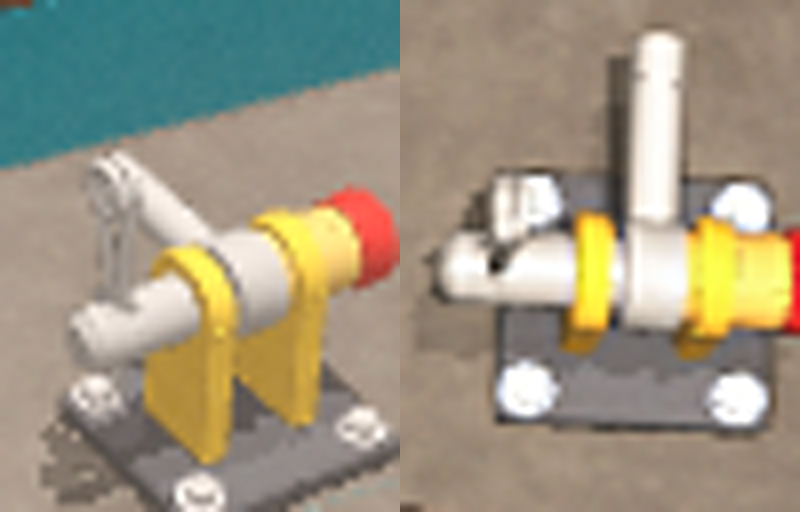

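z1 shows the clip released and upright. Its coil is at about (110,185) in the scene half, within about 1 px of the seated height expected. The straight leg goes into the hole, and the knob is against the collar. Handing in.

```bash
python3 -c "
from station import env
print(env.sign_off())"
```

```text
the job is handed in; nothing more can be done
None
```

I handed the job in at about 18 s: the pin is home, and the clip went through the cross hole, came to a stop on the shank and was released upright. In the last pictures the clip sat within about 1 px of its expected seated height; sign-off returned no verdict.

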